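# Close up the air filter box and hold its cover down

### The arm

A 6-joint arm with a two-finger parallel gripper is mounted at the origin on the work surface. World frame = base frame: x ahead of the robot, y to its left, z up, the work surface at z = 0. Lengths are in mm, angles in rad, forces in N, time in s.
With the tool pointing down it reaches from about 300 to 775 mm from the base axis. Payload 14.6 kg.
Tool frame: the origin (TCP) lies between the finger pads; the fingertips stand 22 mm ahead of it and the grasp point (between the pads) lies 3 mm ahead of it (manip.tcp_to_tips is the distance from the TCP to the fingertips, in mm); y points along the fingers, z is the direction in which the jaws open and shut, and the axes are right-handed (so a half turn about y gives the same grasp; the last joint's range is limited). The gripper opens to 94 mm and grips with 3 to 60 N. Pads are 16 mm wide; open, the fingers measure 119 mm over their backs; the gripper's body (75 mm by 177 mm) begins 78 mm behind the grasp point.
Start: joints at [-0.067, 0.3, 1.521, -0, 1.321, -0.067], TCP at [549.99, -0.002, 204.046] pointing down, gripper open.
Joint ranges: [-3.03, 3.03], [-0.79, 2.21], [0.23, 2.52], [-1.04, 4.18], [0, 3.07], [-2.55, 2.55]. Speed limits (rad/s): [2.22, 2.22, 2.57, 3.14, 3.14, 3.14].

### API

Orientations are given as [roll, pitch, yaw] about the fixed x, y, z axes, in that order (R = Rz(yaw) Ry(pitch) Rx(roll)).
In Python, from cell import manip gives the robot as it stands.
- The arm moves only by the shell command python3 -m jog 'ROWS' [OPENING] [FORCE]. ROWS is JSON, one flat list of numbers, 6 for each row, row after row: the shift along the tool's x, y, z in mm, then the turn, a rotation vector about the tool's x, y, z in degrees. A call has 1 to 10 rows; each row is the pose to reach, as a shift and turn from the pose commanded when the call began, along the tool's axes at that moment; what a row does not reach only later rows make up. A row lasts 1/12 s, in which the tool goes at most 41.7 mm and 7.16 degrees, less where a joint would pass 70% of its speed; a pose out of reach is approached as far as the arm can. A call with a gripper value outside its range is refused whole. OPENING is the finger opening in mm, from 0 to 94, set as the call begins (- or left out, the last holds). The fingers move at their own pace and stop on an object; FORCE is the grip in N (left out, the last holds). Time passes only in rows, so rows that repeat a pose let the fingers close. It gives the time, the measured TCP pose, the force and the opening at its end, in the units of the state.
- manip.read_state(): the state, without advancing time (a new reading comes with each control period).
- manip.camera(name): name is "scene" or "side" or "wrist"; returns a dict with "img" (420x560x3 uint8, red, green, blue), "intrinsics" (3x3 intrinsics, pixels), "origin" and "orientation" of the camera in the world. Camera axes: x right, y down, z forward; pixel columns grow to the right and rows downward; lengths in mm; the calibration is good to about 2 mm. The wrist camera is an equidistant fisheye: a pixel r from the principal point sees the ray r / f radians off the axis. A picture is of the moment at which its call begins. There is no depth.
- manip.sign_off(): hands the job in, once; it reports no verdict.
Trained networks look in a picture, given as the dict that the camera call returned (one of the last four; its "shot" number tells which), for a name from the list of things; names that differ only in an ending like _2 or _b are one class to them, and where a whole thing is asked for, a point or a joint stands for the part that bears it (a point fixed in the world has none). Each returns a list of dicts, best first, with "score" (0 to 1); they miss things now and then, are a little off and sometimes report something else, mostly with a low value. They report only what shows in the picture. A call takes as long as a camera call. They do not tell look-alikes from the thing itself.
- manip.masks_of(thing, picture): "pixels" (420x560 bool, what is visible of it) and "xy" ([column, row] in pixels, amid what is visible of it).
- manip.tip_of(thing, picture): "xy" ([column, row] in pixels: a listed point, or the origin of a listed thing).
The state is a dict: "clock": time; "joints": joint angles; "qd": joint speeds; "effort": joint torques, N m; "eef_pos": TCP position; "eef_rot": TCP orientation; "wrist_force": force on the tool from outside, world axes, zero at the start; "moment": the same for the moment, N m; "finger_gap": finger opening in mm.
Only numpy, scipy, OpenCV 4.12 (cv2) and the standard library are available. Lean on these libraries where they do the work, as an engineer would, in place of code of your own. Each camera call takes 0.05 s, during which the arm holds its last target.

### The job

Close up the compressed-air filter box: first bleed the line by pressing the plunger of the bleed valve all the way down to its stop and letting it come back up, then turn the quarter-turn fastener on the box's cover until its slot is in line with the two ribs on the cover. Then press the cover down flush against its frame and keep it there with the slot still in line: finish while still holding it pressed down. Leave the tin, the mallet, the stone rosette and the chisel where they are.

Things in the scene. Friction and masses are not known exactly. Their poses are not given: they have to be found in the camera images.
- filter_box: Fixed grey filter box, 200 (x) by 260 (y) mm, frame rim 100 mm above the bench; origin at the centre of its underside, own x and y along its sides; place and yaw vary. Two pipe stubs stick out 30 mm on its +x side, up to 80 mm high. Its flat aluminium cover, 200 by 260 by 6 mm, carries the fastener at the box's own (0, +55) mm and a flat boss at (0, -55) mm.
- cover (a joint): How far the cover is pressed down, m: 0 = up on its springs (top face 114 mm above the bench), 0.008 = flush on the frame, a hard stop. Moves straight, never tilts, springs back; moves from about 3 N, fully down at 9 N. A hidden tongue under the fastener lets it down only when the fastener is in line (within about 0.2 rad), else it stops after 2 mm.
- fastener (a joint): Angle of the fastener, rad: 0 = slot in line with the two ribs (along the box's x), positive = counter-clockwise from above. Starts 0.75 to 1.35, so turn it clockwise; its stops are at -0.6 and 1.5, neither at the aligned place. Light friction (0.06 N m); stays where left. The ribs: dark, straight, 32 by 6 by 2 mm, 34 to 66 mm either side of its axis on the cover.
- fastener_top (a point): Top centre of the fastener's grip, on its axis, 32 mm above the cover's top face; x axis along the slot. The steel head is a disc 44 mm across, 5 mm high, with an upright wing 40 mm long, 12 mm wide over its two cheeks and 27 mm high; the 4 mm slot runs along the wing's top. Pinch the wing across its 12 mm.
- cover_boss (a point): Centre of the top of the flat round boss on the cover, 44 mm across, 2 mm above the cover's top face: a clear place to press the cover down. Axes as the box's.
- bleed_valve: The fixed brass bleed valve, a round body 60 mm across and 96 mm high on a steel flange 80 mm across, with a pipe stub 57 mm out to its own +x at 45 mm height; origin at the centre of its underside. It stands to the left or to the right of the box.
- plunger (a joint): How far the valve's plunger is pressed, m: 0 = up, 0.010 = down on its stop. A spring brings it back; it takes about 3 N to start and 8 N at the stop.
- plunger_top (a point): Centre of the top of the plunger's black mushroom head, 36 mm across, 10 mm thick, 124 mm above the bench when up; the plunger moves straight down.
- tin: Bystander: steel tin, 68 mm across, 110 mm high, standing on the side of the box opposite the valve; origin at the centre of its underside.
- mallet: Bystander: wooden carver's mallet standing on its head, 88 mm across, 190 mm high; origin at the centre of its underside. It stands beyond the box, to the right.
- rosette: Bystander: carved stone rosette tile, 110 by 110 mm, 52 mm high; origin at the centre of its underside. It lies beyond the box, to the left.
- chisel: Bystander: steel stone chisel lying beyond the box, 200 mm long along its own x, 16 mm thick; origin on the bench under its middle.
There are look-alikes about, which are no part of the job. What is shaped like the bleed_valve but blue is not meant.

How it is judged (in metres and radians):
On the way, in this order (a step that is already met when the one before it is completed fails the run):
1. the bleed valve's plunger is pressed down to its stop (value of joint plunger above 0.0085 m), for 0.1 s.
2. the plunger is back up and the fastener's slot is in line with the ribs while the cover is still up (value of joint plunger below 0.003 m and value of joint fastener between -0.17 and 0.17 rad and value of joint cover below 0.004 m), for 0.2 s.
3. the cover is pressed flush against its frame by the fingers (value of joint cover above 0.0065 m and contact force between the fingers and cover above 4 N), for 0.3 s.
At the end, for the whole second after the job is handed in: The fingers are still pressing the cover (more than 4 N) and it is down on its frame (6.5 mm or more of its 8 mm), the fastener's slot is within 0.17 rad of the ribs' line, and the plunger is back up (within 3 mm) (all of step 3 and value of joint fastener between -0.17 and 0.17 rad and value of joint plunger below 0.003 m); the arm keeps its last pose, push and grip.
It fails at once if a bystander (tin, mallet, rosette, chisel) is moved by more than 25 mm (distance of any of tin, mallet, rosette, chisel from where it was at the start of the episode above 0.025 m).
It also fails if it takes over 59 s, if anything falls off the work surface, if the arm or the gripper's body presses on something with over 40 N, if the wrist force passes 120 N, or if a joint passes its speed limit or range.

## Working session

There is one attempt and no reset: what is moved stays moved. The work goes in short steps, Python scripts to look and compute and a shell command to move; the robot and the scene stay as the last step left them, time stands still between calls to the robot, and variables do not carry over. Pictures are saved under pics/ and viewed, and the job is handed in when it is done.

```bash
ls; mkdir -p pics; cat > h.py <<'E'
import numpy as np, cv2
from cell import manip
from scipy.spatial.transform import Rotation as R
def rot(o):
    o=np.array(o,float)
    if o.shape==(3,3): return o
    return R.from_euler('xyz',o).as_matrix()
def save(c,n): cv2.imwrite('pics/'+n,c['img'][:,:,::-1])
def ray(c,uv):
    K=np.array(c['intrinsics']);M=rot(c['orientation'])
    p=np.array([(uv[0]-K[0,2])/K[0,0],(uv[1]-K[1,2])/K[1,1]])
    if c.get('_fish'):
        r=np.linalg.norm(p); d=np.array([*(p/r*np.sin(r) if r>0 else p),np.cos(r)])
    else: d=np.array([*p,1])
    return np.array(c['origin'],float),M@d
def atz(c,uv,z):
    o,d=ray(c,uv); return o+d*(z-o[2])/d[2]
def cam(n):
    c=manip.camera(n); c['_fish']=(n=='wrist'); return c
def proj(c,P):
    K=np.array(c['intrinsics']);M=rot(c['orientation'])
    q=M.T@(np.array(P,float)-np.array(c['origin']))
    if c['_fish']:
        r=np.hypot(q[0],q[1]);t=np.arctan2(r,q[2]);p=q[:2]/max(r,1e-9)*t
    else: p=q[:2]/q[2]
    return K[0,0]*p[0]+K[0,2],K[1,1]*p[1]+K[1,2]
E
python3 - <<'E'
from h import *
s=manip.read_state();print(s, manip.tcp_to_tips)
for n in ['scene','side','wrist']:
    c=cam(n);save(c,n+'0.png');print(n,c['intrinsics'],c['origin'],c['orientation'],[k for k in c])
    for t in ['plunger_top','fastener_top','cover_boss','bleed_valve','filter_box','tin']:
        for r in manip.tip_of(t,c)[:4]:print(t,np.round(r['xy'],1),round(r['score'],2))
E
```

```text
pics
{'clock': 0.0, 'joints': array([-6.65757201e-02,  3.00448179e-01,  1.52156037e+00,  2.51420670e-05,
        1.32069734e+00, -6.65866076e-02]), 'qd': array([-0.00099001,  0.00035464, -0.00026847, -0.00081492, -0.0012382 ,
       -0.00031392]), 'effort': array([-1.53750298e-03, -5.31805658e+01, -3.52735734e+01,  7.07558286e-02,
        2.43994006e-02, -4.79655944e-05]), 'eef_pos': array([5.49745512e+02, 3.40297467e-02, 2.03507664e+02]), 'eef_rot': array([-1.57190548e+00,  9.83711741e-05, -1.57079173e+00]), 'wrist_force': array([-0.63037722, -0.34455586, -0.12240161]), 'moment': array([ 0.02837373, -0.01306224, -0.01930079]), 'finger_gap': 94.19206651425674} 22.0
scene [[489.69860841   0.         280.99506765]
 [  0.         489.69860841 202.10027687]
 [  0.           0.           1.        ]] [1078.99617895  666.54360142 1294.85452798] [-2.50325118  0.00269687  2.52484915] ['img', 'intrinsics', 'origin', 'orientation', 'shot', '_fish']
plunger_top [238.1 111.1] 0.62
plunger_top [257.6 166.2] 0.46
plunger_top [261.  139.1] 0.39
plunger_top [285.5  96.1] 0.38
fastener_top [310.3 197
[... 632 characters left out ...]
tener_top [253.9 204.6] 0.74
cover_boss [279.6 233.2] 0.64
bleed_valve [287.9 333. ] 0.96
bleed_valve [329.3 299.7] 0.72
bleed_valve [318.4 368.5] 0.68
bleed_valve [371.4 331.9] 0.56
filter_box [270.1 244.2] 0.68
tin [201.1 193.4] 0.71
tin [229.8 164.9] 0.55
wrist [[325.1922621    0.         280.74427653]
 [  0.         325.1922621  211.39966223]
 [  0.           0.           1.        ]] [550.40183264  82.28754792 385.48065809] [ 2.85629418e+00  1.10044032e-03 -4.74699776e-04] ['img', 'intrinsics', 'origin', 'orientation', 'shot', '_fish']
fastener_top [224.9 219.2] 0.55
cover_boss [224.8 310.5] 0.65
bleed_valve [242.5 372.5] 0.81
bleed_valve [149.3 363.4] 0.75
filter_box [243.2 227.1] 0.68
```

View pics/scene0.png

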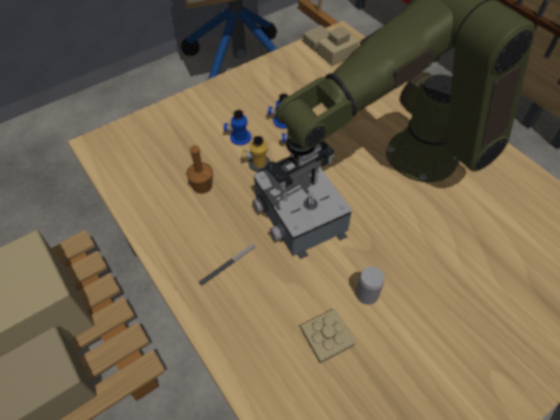

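View pics/side0.png

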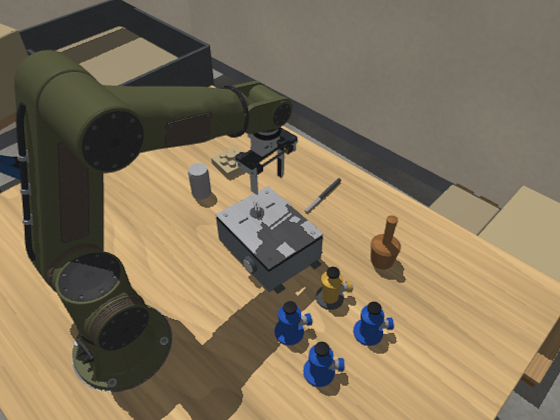

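View pics/wrist0.png

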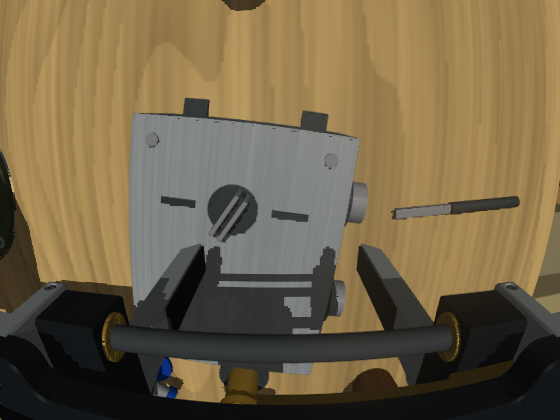

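Candidates for the valve in the scene view are brass (259,150), blue (239,127), blue (283,110), and blue partly hidden (286,138). In the side view they are brass (332,287), blue (290,322), (321,362) and (373,323). I choose the brass one. Next I crop in to check it and measure the positions.

```bash
python3 - <<'E'
from h import *
a=cam('scene');b=cam('side');w=cam('wrist')
i=cv2.resize(a['img'][95:255,200:400],None,fx=4,fy=4,interpolation=cv2.INTER_CUBIC)[:600]
j=cv2.resize(b['img'][180:330,210:400],None,fx=4,fy=4,interpolation=cv2.INTER_CUBIC)
cv2.imwrite('pics/c1.png',i[:,:,::-1]);cv2.imwrite('pics/c2.png',j[:,:,::-1])
for t in ['plunger_top','fastener_top','cover_boss']:
  for z in [(124 if t[0]=='p' else 146 if t[0]=='f' else 116)]:
    for c,n in((a,'scene'),(b,'side'),(w,'wrist')):
      for r in manip.tip_of(t,c)[:4]:print(t,n,np.round(r['xy'],1),round(r['score'],2),np.round(atz(c,r['xy'],z)))
print(a['shot'])
E
```

```text
plunger_top scene [259.2 140. ] 0.57 [ 490. -293.  124.]
plunger_top scene [281.6  96.6] 0.57 [ 308. -422.  124.]
plunger_top scene [240.2 114.2] 0.47 [ 476. -432.  124.]
plunger_top side [333.3 272.9] 0.56 [ 486. -306.  124.]
plunger_top side [288.1 301.9] 0.55 [ 337. -281.  124.]
plunger_top side [320.8 347.8] 0.5 [ 298. -422.  124.]
plunger_top side [377.6 307.1] 0.46 [ 481. -453.  124.]
plunger_top wrist [461.8 201.5] 0.52 [718.  15. 124.]
plunger_top wrist [226.1 309.9] 0.3 [497. -93. 124.]
fastener_top scene [309.4 197.3] 0.71 [510.   4. 146.]
fastener_top side [257.3 205.3] 0.54 [509.   3. 146.]
fastener_top side [335.6 269.1] 0.19 [ 486. -311.  146.]
fastener_top wrist [228.8 219.6] 0.65 [510.   5. 146.]
fastener_top wrist [225.3 310.6] 0.21 [501. -79. 146.]
cover_boss scene [294.6 179.5] 0.7 [491. -96. 116.]
cover_boss side [281.5 233.2] 0.65 [ 498. -105.  116.]
cover_boss wrist [224.5 311. ] 0.86 [ 494. -100.  116.]
4
```

View pics/c1.png

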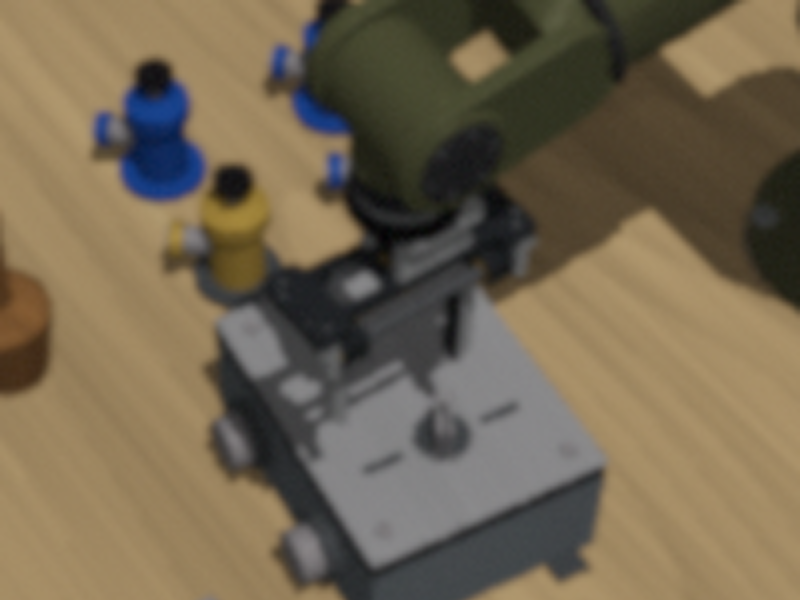

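View pics/c2.png

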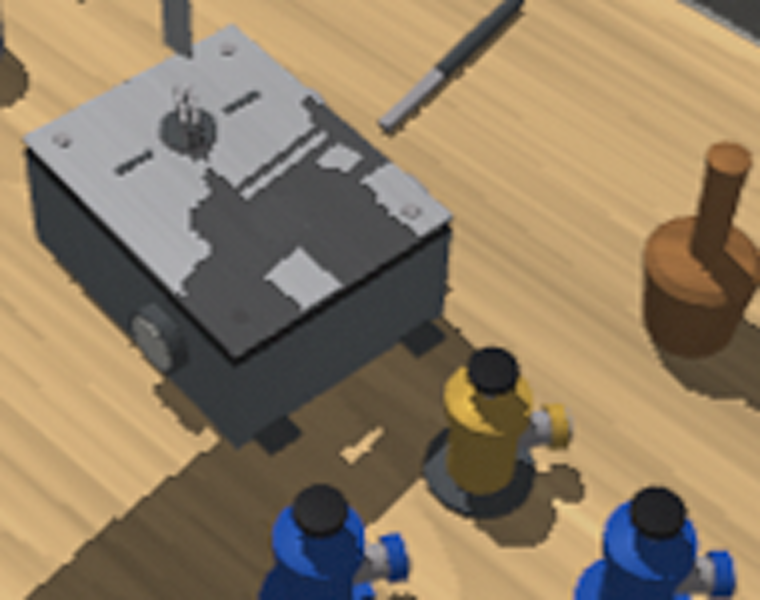

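```bash
python3 - <<'E'
from h import *
a=cam('scene');b=cam('side');w=cam('wrist')
for c,L in((a,[(258.3,139),(258.3,140)]),(b,[(333.2,271),(333.2,272)])):
  for p in L: print(np.round(atz(c,p,124),1),np.round(atz(c,p,119),1))
o1,d1=ray(a,(258.3,139.5));o2,d2=ray(b,(333.2,271.5))
A=np.stack([d1,-d2,],1);t=np.linalg.lstsq(A,o2-o1,rcond=None)[0];print(o1+d1*t[0],o2+d2*t[1])
p=[atz(w,u,116) for u in((161,199.5),(195,205),(272,212.5),(308,217))]
print(np.round(p,1))
d=p[3]-p[0];print('yaw',np.arctan2(d[1],d[0]),'mid',(p[0]+p[3])/2,(p[1]+p[2])/2)
i=cv2.resize(w['img'][160:260,140:340],None,fx=4,fy=4,interpolation=cv2.INTER_CUBIC)
cv2.imwrite('pics/c3.png',i[:,:,::-1])
E
```

```text
[ 490.4 -298.4  124. ] [ 487.8 -302.5  119. ]
[ 492.9 -294.6  124. ] [ 490.4 -298.7  119. ]
[ 491.1 -301.7  124. ] [ 494.3 -299.6  119. ]
[ 488.5 -303.8  124. ] [ 491.7 -301.7  119. ]
[ 489.75079628 -299.51849609  120.2947486 ] [ 491.83132277 -301.4373969   120.82927798]
[[442.8  14.4 116. ]
 [474.7   9.1 116. ]
 [542.5   2.3 116. ]
 [573.8  -1.8 116. ]]
yaw -0.12311395256067427 mid [508.30558368   6.27101865 116.        ] [508.59010452   5.69320106 116.        ]
```

View pics/c3.png

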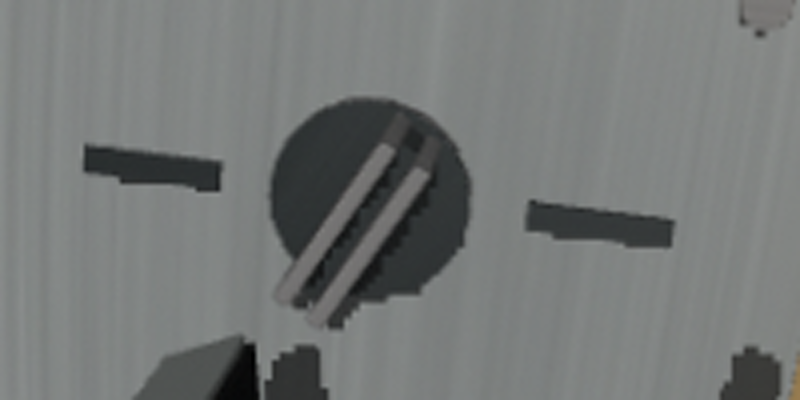

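```bash
python3 - <<'E'
from h import *
w=cam('wrist')
f=lambda u:(140+u[0]/4,160+u[1]/4)
p=[atz(w,f(u),146) for u in((407,158),(303,312),(384,145),(430,170),(280,300),(322,325))]
print(np.round(p,1)); d=p[0]-p[1];print(np.arctan2(d[1],d[0]),(p[0]+p[1])/2,np.linalg.norm(d))
p=[atz(w,f(u),116) for u in((84,158),(222,176),(526,217),(674,233))];print(np.round(p,1))
d=p[3]-p[0];print(np.arctan2(d[1],d[0]),(p[0]+p[3])/2)
s=manip.read_state();print(rot(s['eef_rot']).round(3))
E
```

```text
[[520.3  21.5 146. ]
 [498.1 -10.1 146. ]
 [516.   24.1 146. ]
 [524.7  19.1 146. ]
 [493.6  -7.6 146. ]
 [501.9 -12.8 146. ]]
0.9587438956948027 [509.2468442    5.71051046 146.        ] 38.63194039703769
[[442.8  14.4 116. ]
 [475.2  10.  116. ]
 [542.1   0.7 116. ]
 [574.2  -3.  116. ]]
-0.1312279600536902 [508.53819463   5.70031253 116.        ]
[[ 0. -0.  1.]
 [-1.  0.  0.]
 [-0. -1. -0.]]
```

```bash
python3 -m jog '[20,0,-4,0,0,0, 50,0,-10,0,0,0, 90,0,-18,0,0,0, 130,0,-26,0,0,0, 170,0,-34,0,0,0, 210,0,-42,0,0,0, 250,0,-50,0,0,0, 280,0,-56,0,0,0, 300,0,-59,0,0,0, 300,0,-59,0,0,0]' 0 20
```

```text
clock: 2.68
eef_pos: [489.9, -303.3, 203.7]
eef_rot: [-1.571, -0.0, -1.574]
wrist_force: [-0.2, 0.5, 0.5]
finger_gap: 30.6
```

```bash
python3 - <<'E'
from h import *
s=manip.read_state();print(s['eef_pos'],s['eef_rot'],s['clock'],s['finger_gap'],s['wrist_force'])
w=cam('wrist');save(w,'w1.png')
b=cam('side')
cv2.imwrite('pics/c4.png',cv2.resize(b['img'][180:330,210:400],None,fx=4,fy=4,interpolation=cv2.INTER_CUBIC)[:,:,::-1])
P=s['eef_pos']
print('tip proj',proj(w,P-[0,0,22]),'pl',proj(w,[490.5,-300.5,124]))
for r in manip.tip_of('plunger_top',w)[:4]:print(r['xy'],r['score'],atz(w,r['xy'],124))
E
```

```text
[ 489.89414755 -303.31696578  203.70225863] [-1.57118848e+00 -2.63383177e-04 -1.57435945e+00] 2.6833 30.616981664457636 [-0.15067629  0.54973507  0.52824042]
tip proj (np.float64(280.54255068796044), np.float64(243.57503070956818)) pl (np.float64(281.3928334519601), np.float64(214.63394415127271))
[106.6, 206.4] 0.74 [ 329.15555998 -292.27475662  124.        ]
[108.8, 320.3] 0.66 [ 301.79437803 -420.86857369  124.        ]
[279.3, 215.9] 0.63 [ 488.73745236 -301.60585244  124.        ]
```

View pics/w1.png

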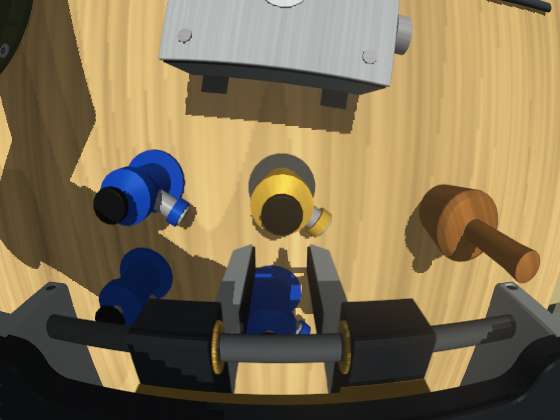

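View pics/c4.png

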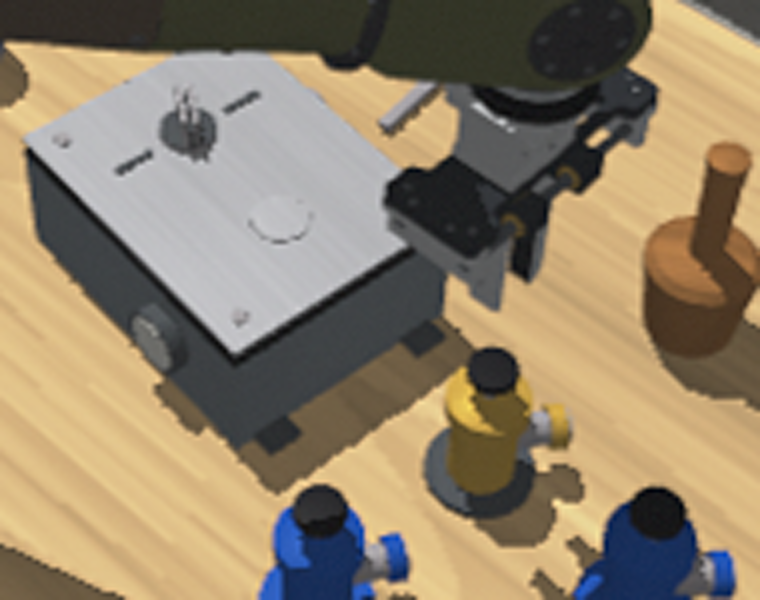

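Wrist view: the brass valve's plunger is at (281,215), the blue ones are at (108,205) and (108,315), and the mallet is off to the right at (460,220). The plunger comes out at about (489.5,-301), nearly under the tips. Going down now.

```bash
python3 -m jog '[-1,15,0,0,0,0, -1,35,0,0,0,0, -1,45,0,0,0,0, -1,50,0,0,0,0, -1,50,0,0,0,0, -1,50,0,0,0,0, -1,50,0,0,0,0]' 0 20; python3 -m jog '[0,5,0,0,0,0, 0,8,0,0,0,0, 0,11,0,0,0,0, 0,14,0,0,0,0, 0,17,0,0,0,0, 0,17,0,0,0,0]'
```

```text
clock: 3.42
eef_pos: [491.4, -299.0, 155.1]
eef_rot: [-1.57, -0.001, -1.57]
wrist_force: [-0.0, 0.4, 0.4]
finger_gap: 0.3
clock: 3.92
eef_pos: [490.7, -298.9, 136.3]
eef_rot: [-1.572, 0.001, -1.571]
wrist_force: [0.2, 0.1, -0.1]
finger_gap: 0.6
```

```bash
python3 - <<'E'
from h import *
w=cam('wrist');save(w,'w2.png')
b=cam('side')
cv2.imwrite('pics/c5.png',cv2.resize(b['img'][180:330,210:400],None,fx=4,fy=4,interpolation=cv2.INTER_CUBIC)[:,:,::-1])
s=manip.read_state();print(s['eef_pos'],s['wrist_force'])
E
```

```text
[ 490.97537153 -298.98539676  136.94991211] [ 0.2163498  -0.50087454 -0.5427009 ]
```

View pics/w2.png

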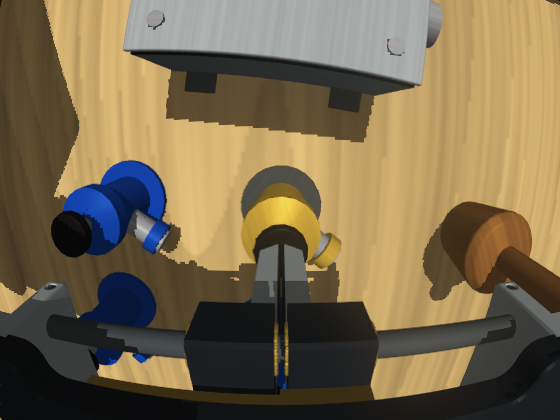

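View pics/c5.png

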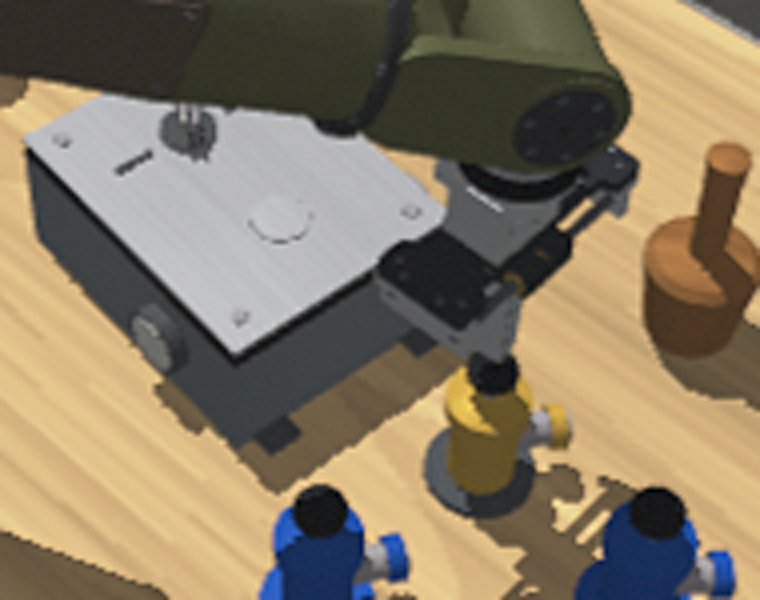

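```bash
python3 -m jog '[0,1,0,0,0,0, 0,2,0,0,0,0, 0,2,0,0,0,0]';python3 -m jog '[0,1,0,0,0,0, 0,2,0,0,0,0, 0,2,0,0,0,0]'
```

```text
clock: 4.27
eef_pos: [490.9, -299.0, 134.9]
eef_rot: [-1.571, 0.0, -1.571]
wrist_force: [0.3, 0.1, -0.2]
finger_gap: 0.3
clock: 4.52
eef_pos: [490.9, -298.9, 132.8]
eef_rot: [-1.571, 0.0, -1.571]
wrist_force: [-0.4, -0.7, 0.2]
finger_gap: 0.6
```

```bash
python3 - <<'E'
from h import *
w=cam('wrist')
cv2.imwrite('pics/w3.png',cv2.resize(w['img'][160:310,190:370],None,fx=4,fy=4,interpolation=cv2.INTER_CUBIC)[:,:,::-1])
b=cam('side');a=cam('scene')
i=cv2.resize(b['img'][240:315,290:390],None,fx=7,fy=7,interpolation=cv2.INTER_CUBIC)
cv2.imwrite('pics/c6.png',i[:,:,::-1])
i=cv2.resize(a['img'][110:185,220:320],None,fx=7,fy=7,interpolation=cv2.INTER_CUBIC)
cv2.imwrite('pics/c7.png',i[:,:,::-1])
P=manip.read_state()['eef_pos']-[0,0,22]
print([np.round(proj(c,P),1) for c in(w,b,a)])
E
```

```text
[array([280.6, 243.8]), array([332. , 273.4]), array([258.2, 141.7])]
```

View pics/w3.png

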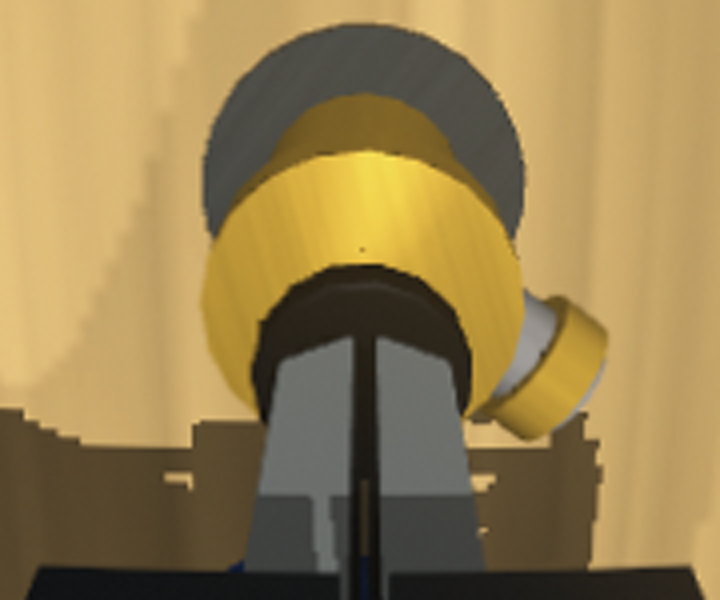

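View pics/c6.png

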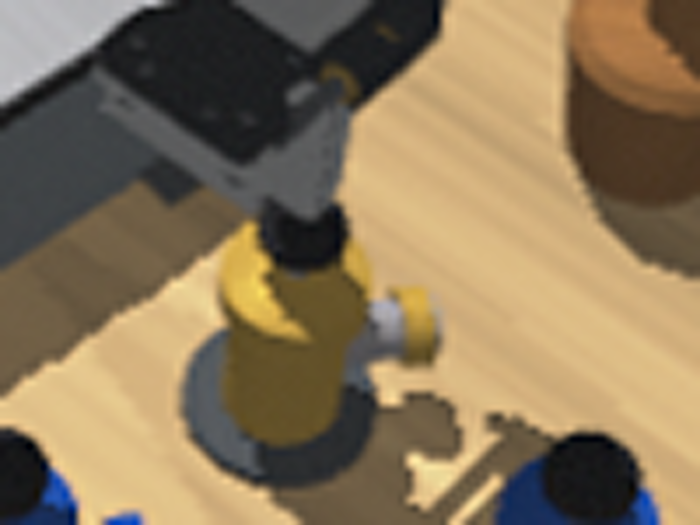

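View pics/c7.png

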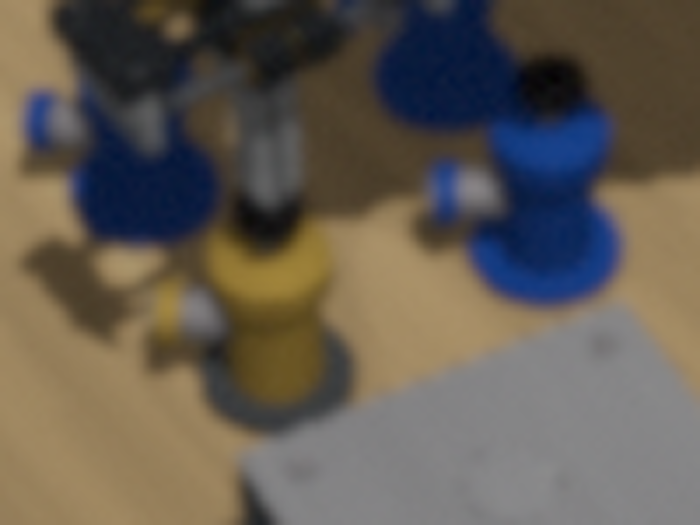

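```bash
python3 - <<'E'
from h import *
w=cam('wrist');b=cam('side');a=cam('scene')
s=manip.read_state();print(s['effort'],s['wrist_force'],s['moment'])
for yc in(-301,-304,-298):
 for z in(124,119,114):
  f=lambda x,y,zz:tuple(np.round([(v-o)*4 for v,o in zip(proj(w,[x,y,zz]),(190,160))],0))
  print(yc,z,'front top',f(490,yc+18,z),'front bot',f(490,yc+18,z-10),'L',f(472,yc,z),'R',f(508,yc,z),'body front top',f(490,yc+30,96))
for z in(124,119,114): print(z,'side head bottom centre',proj(b,[490,-301,z-10]),proj(b,[490,-301,z]),'scene',proj(a,[490,-301,z]))
i=cv2.resize(b['img'][255:290,315:355],None,fx=16,fy=16,interpolation=cv2.INTER_NEAREST)
cv2.imwrite('pics/c8.png',i[:,:,::-1])
E
```

```text
[-2.50558769e-03 -5.80123794e+01 -3.33505940e+01  4.79546771e-02
  5.61730668e-02  2.90076912e-06] [-0.12662704 -0.29934472  0.41969841] [-0.01081714  0.00218991  0.02434043]
-301 124 front top (np.float64(355.0), np.float64(270.0)) front bot (np.float64(356.0), np.float64(250.0)) L (np.float64(243.0), np.float64(376.0)) R (np.float64(468.0), np.float64(376.0)) body front top (np.float64(356.0), np.float64(151.0))
-301 119 front top (np.float64(356.0), np.float64(260.0)) front bot (np.float64(356.0), np.float64(240.0)) L (np.float64(246.0), np.float64(364.0)) R (np.float64(466.0), np.float64(364.0)) body front top (np.float64(356.0), np.float64(151.0))
-301 114 front top (np.float64(356.0), np.float64(250.0)) front bot (np.float64(356.0), np.float64(231.0)) L (np.float64(249.0), np.float64(352.0)) R (np.float64(464.0), np.float64(352.0)) body front top (np.float64(356.0), np.float64(151.0))
-304 124 front top (np.float64(355.0), np.float64(288.0)) front bot (np.float64(356.0), np.float64(267.0)) L (np.float64(244.0), np.float64(393.0)) R (np.float64(468.0), np.float64(393.0)) body fr
[... 1238 characters left out ...]
.0), np.float64(134.0))
124 side head bottom centre (np.float64(332.4256206600652), np.float64(273.3502905632093)) (np.float64(332.7341136586422), np.float64(271.08922950751696)) scene (np.float64(257.9423644675765), np.float64(138.48041746460672))
119 side head bottom centre (np.float64(332.2726897045121), np.float64(274.47117897690384)) (np.float64(332.57942613717006), np.float64(272.22299245259353)) scene (np.float64(258.00366416729685), np.float64(139.54015723056438))
114 side head bottom centre (np.float64(332.1206258330008), np.float64(275.5857122059821)) (np.float64(332.4256206600652), np.float64(273.3502905632093)) scene (np.float64(258.0646603223016), np.float64(140.59464936223793))
```

View pics/c8.png

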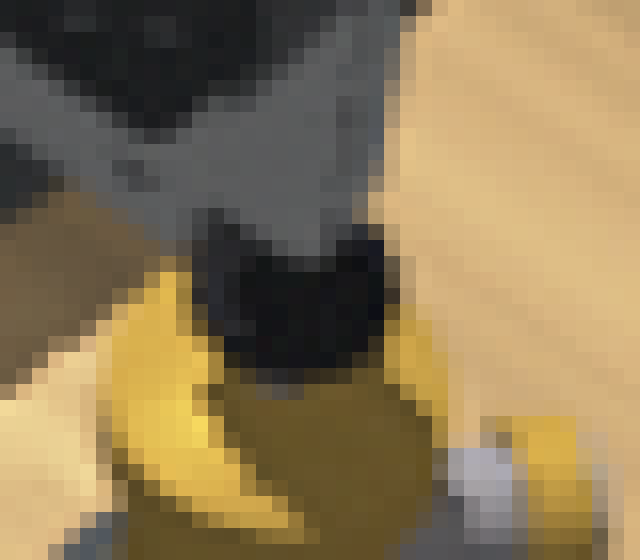

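```bash
python3 -m jog '[2,1,0,0,0,0, 2,2,0,0,0,0, 2,2,0,0,0,0]';python3 -m jog '[0,1,0,0,0,0, 0,2,0,0,0,0, 0,2,0,0,0,0]'
```

```text
clock: 5.07
eef_pos: [490.9, -301.1, 130.8]
eef_rot: [-1.571, 0.0, -1.571]
wrist_force: [0.3, -0.1, -0.7]
finger_gap: 0.2
clock: 5.32
eef_pos: [490.9, -300.9, 128.8]
eef_rot: [-1.571, 0.0, -1.571]
wrist_force: [-0.5, -0.6, 0.3]
finger_gap: 0.3
```

```bash
cat > v.py <<'E'
from h import *
import sys
def crop(c,x0,y0,w,h,f): return cv2.resize(c['img'][y0:y0+h,x0:x0+w],None,fx=f,fy=f,interpolation=cv2.INTER_NEAREST)
b=cam('side');w=cam('wrist');a=cam('scene')
m=np.zeros((600,800,3),np.uint8)
i=crop(b,310,245,50,40,8);m[:320,:400]=i
i=crop(w,235,185,100,75,4);m[:300,400:]=i
i=crop(a,235,120,50,40,7);m[320:600,:350]=i
cv2.imwrite('pics/'+sys.argv[1],m[:,:,::-1])
E
python3 v.py v1.png
```

```text
(no output)
```

View pics/v1.png

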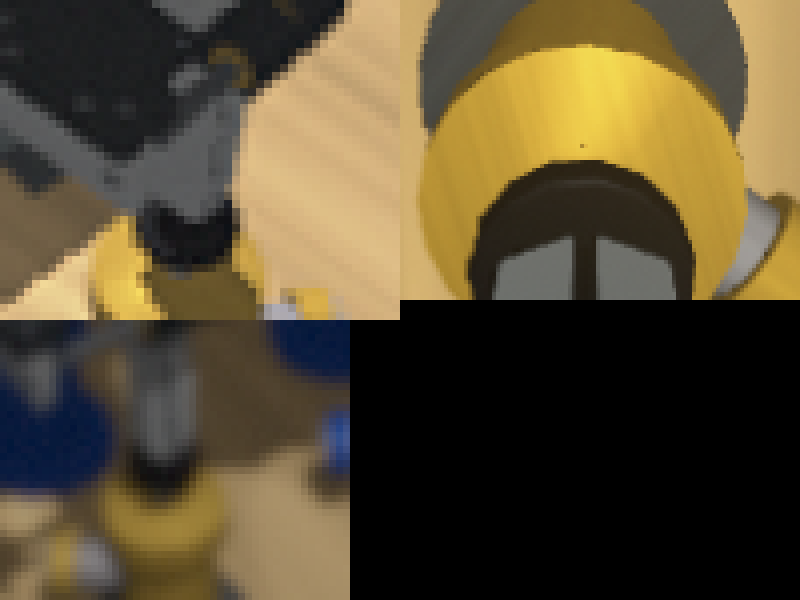

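```bash
python3 -m jog '[0,1,0,0,0,0, 0,2,0,0,0,0, 0,2,0,0,0,0]';python3 -m jog '[0,1,0,0,0,0, 0,2,0,0,0,0, 0,2,0,0,0,0]';python3 -m jog '[0,1,0,0,0,0, 0,2,0,0,0,0, 0,2,0,0,0,0]'
```

```text
clock: 5.72
eef_pos: [490.9, -300.9, 126.8]
eef_rot: [-1.571, 0.0, -1.571]
wrist_force: [0.4, -0.5, 0.1]
finger_gap: 0.3
clock: 5.97
eef_pos: [490.9, -300.9, 124.8]
eef_rot: [-1.571, 0.0, -1.571]
wrist_force: [-0.4, 0.7, -0.4]
finger_gap: 0.6
clock: 6.22
eef_pos: [491.0, -301.0, 123.0]
eef_rot: [-1.571, -0.0, -1.571]
wrist_force: [0.5, 0.1, 0.3]
finger_gap: 0.5
```

```bash
python3 v.py v2.png
```

```text
(no output)
```

View pics/v2.png

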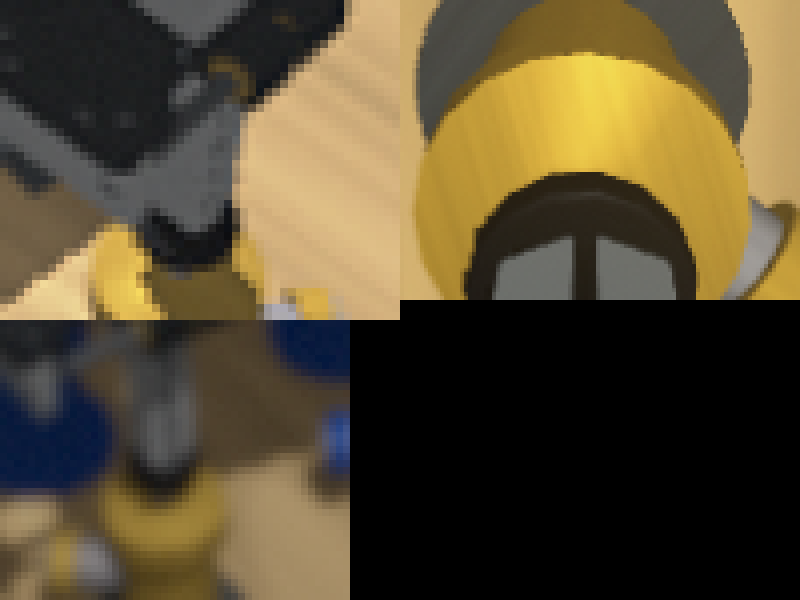

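```bash
cat >> h.py <<'E'
def tri(*cu):
    A=np.zeros((3,3));B=np.zeros(3)
    for c,u in cu:
        o,d=ray(c,u);d=d/np.linalg.norm(d);Q=np.eye(3)-np.outer(d,d);A+=Q;B+=Q@o
    return np.linalg.solve(A,B)
E
python3 - <<'E'
from h import *
a=cam('scene');b=cam('side');w=cam('wrist')
s=manip.read_state();print(s['joints'],w['origin'],w['orientation'])
T=tri((a,(258.6,142.9)),(b,(335,274)));print(T,proj(a,T),proj(b,T))
P=s['eef_pos']-[0,0,22];print(P,proj(a,P),proj(b,P))
for c,n in((a,'a'),(b,'b')):
  cv2.imwrite(f'pics/f{n}.png',cv2.resize(c['img'][80:330,150:450] if n=='a' else c['img'][180:330,240:420],None,fx=(2.4 if n=='a' else 4),fy=(2.4 if n=='a' else 4),interpolation=cv2.INTER_CUBIC)[:,:,::-1])
E
```

```text
[-6.13566051e-01  4.33218340e-01  1.53561153e+00  4.27545473e-05
  1.17283290e+00 -6.13574197e-01] [ 491.39711214 -218.70746221  304.46550974] [ 2.85632691e+00  1.15485042e-03 -4.74539737e-04]
[ 493.73720318 -301.37624433  106.51740819] (np.float64(257.15669025350036), np.float64(142.5724864849945)) (np.float64(333.1893369155911), np.float64(274.2892865631897))
[ 490.97192021 -300.98386481  101.02066624] (np.float64(257.9817147247095), np.float64(143.43448793342705)) (np.float64(332.2551246048321), np.float64(276.03165222105343))
```

View pics/fb.png

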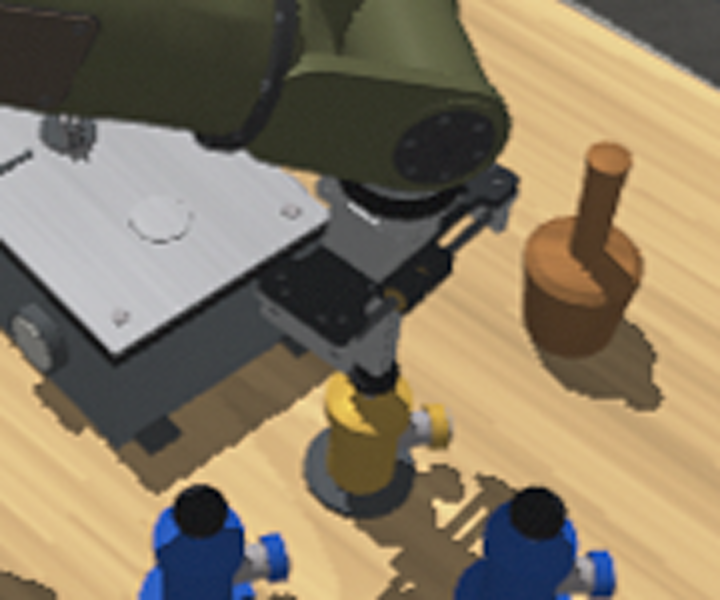

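View pics/fa.png

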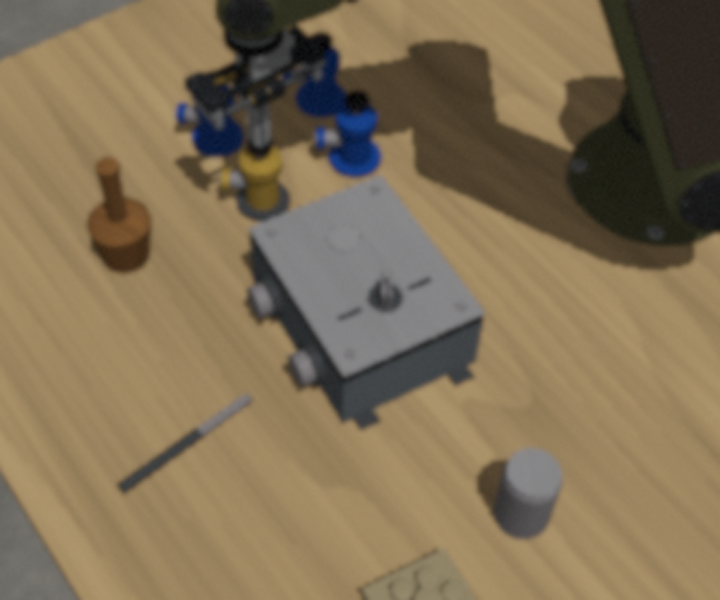

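```bash
python3 - <<'E'
from h import *
w=cam('wrist')
print('front rim')
for z in(124,114,104,96): print(z,atz(w,(280.5,185+192/4),z),'bottomrim',atz(w,(280.5,185+172/4),z-10),'L',atz(w,(235+68/4,185+280/4),z),'R',atz(w,(235+297/4,185+280/4),z))
for y in(-301,-304,-308): print(y,'flange front z=?',[proj(w,[490,y+40,z]) for z in(0,8)],'body',[proj(w,[490,y+30,z]) for z in (96,85)])
cv2.imwrite('pics/w4.png',cv2.resize(w['img'][130:310,190:370],None,fx=3.3,fy=3.3,interpolation=cv2.INTER_CUBIC)[:,:,::-1])
E
```

```text
front rim
124 [ 491.01552405 -284.93086024  124.        ] bottomrim [ 490.99669096 -285.29586528  114.        ] L [ 473.69045489 -299.2349996   124.        ] R [ 508.46607365 -299.23248091  124.        ]
114 [ 490.99433129 -288.60036681  114.        ] bottomrim [ 490.97562208 -288.79187796  104.        ] L [ 472.70925367 -303.69712031  114.        ] R [ 509.41184239 -303.69446206  114.        ]
104 [ 490.97313852 -292.26987339  104.        ] bottomrim [ 490.9545532  -292.28789064   94.        ] L [ 471.72805246 -308.15924102  104.        ] R [ 510.35761113 -308.1564432   104.        ]
96 [ 490.9561843  -295.20547866   96.        ] bottomrim [ 490.9376981  -295.08470079   86.        ] L [ 470.94309149 -311.72893759   96.        ] R [ 511.11422612 -311.72602812   96.        ]
-301 flange front z=? [(np.float64(279.651607604787), np.float64(163.5154949758456)), (np.float64(279.61291820126746), np.float64(164.71072259037427))] body [(np.float64(279.0275281044413), np.float64(198.55393053388173)), (np.float64(279.12670988710465), np.float64(194.69627073857555))]
-304 flange front z=? [(np.float64(279.65513354334325), np.float64(166.65470325882882)), (np.float64(279.6166381751102), np.float64(167.93106781216247))] body [(np.float64(279.03589365755926), np.float64(202.9414134909608)), (np.float64(279.1341718936135), np.float64(198.88943862615974))]
-308 flange front z=? [(np.float64(279.65991892136884), np.float64(170.82623675000053)), (np.float64(279.6216896032222), np.float64(172.20964992164826))] body [(np.float64(279.04727012036096), np.float64(208.74268348197572)), (np.float64(279.14431648369117), np.float64(204.438036120976))]
```

View pics/w4.png

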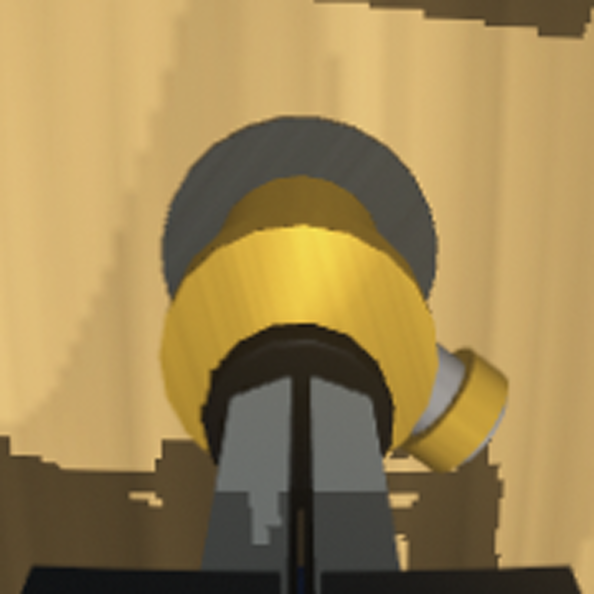

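```bash
for i in 1; do python3 -m jog '[2,1,0,0,0,0, 2,2,0,0,0,0, 2,2,0,0,0,0]'; done; python3 -m jog '[0,1,0,0,0,0, 0,2,0,0,0,0, 0,2,0,0,0,0]';python3 -m jog '[0,1,0,0,0,0, 0,2,0,0,0,0, 0,2,0,0,0,0]'
```

```text
clock: 6.82
eef_pos: [491.1, -303.1, 121.1]
eef_rot: [-1.57, -0.0, -1.571]
wrist_force: [0.3, 0.9, 3.1]
finger_gap: 0.7
clock: 7.07
eef_pos: [491.1, -303.1, 119.1]
eef_rot: [-1.57, -0.0, -1.571]
wrist_force: [1.2, 0.6, 4.9]
finger_gap: 0.5
clock: 7.32
eef_pos: [491.1, -303.1, 117.1]
eef_rot: [-1.57, -0.0, -1.571]
wrist_force: [-0.1, 1.1, 6.1]
finger_gap: 0.3
```

```bash
python3 v.py v3.png
```

View pics/v3.png

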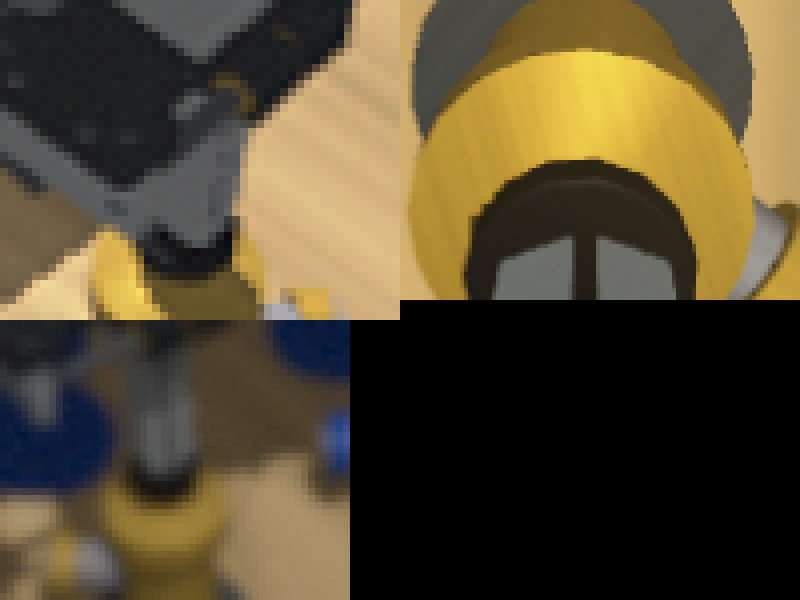

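Contact came at TCP z≈122.5, so the tips are effectively about 22 mm higher than nominal; I'll allow for that from here. Pressing on to the stop.

```bash
python3 -m jog '[0,1,0,0,0,0, 0,2,0,0,0,0, 0,3,0,0,0,0, 0,3,0,0,0,0]'; python3 -m jog '[0,1,0,0,0,0, 0,2,0,0,0,0, 0,3,0,0,0,0, 0,3,0,0,0,0]'
```

```text
clock: 7.8
eef_pos: [491.1, -303.1, 114.2]
eef_rot: [-1.57, -0.0, -1.571]
wrist_force: [-0.0, 2.2, 6.8]
finger_gap: 0.6
clock: 8.13
eef_pos: [491.3, -303.2, 112.7]
eef_rot: [-1.57, -0.001, -1.571]
wrist_force: [-5.1, 4.4, 19.1]
finger_gap: 0.3
```

```bash
python3 -m jog '[0,0,0,0,0,0, 0,0,0,0,0,0, 0,-3,0,0,0,0, 0,-10,0,0,0,0, 0,-30,0,0,0,0, 0,-60,0,0,0,0, 0,-85,0,0,0,0, 0,-90,0,0,0,0]'; python3 v.py v4.png; python3 -m jog '[-10,0,0,0,0,0, -35,0,0,0,5,0, -70,0,3,0,10,0, -110,0,5,0,15,0, -150,0,8,0,20,0, -190,0,10,0,25,0, -230,0,12,0,30,0, -265,0,15,0,35,0, -270,0,15,0,35,0, -270,0,15,0,35,0]' 60 10
```

```text
clock: 8.8
eef_pos: [491.8, -303.8, 205.0]
eef_rot: [-1.567, -0.003, -1.571]
wrist_force: [-0.6, -0.0, 0.9]
finger_gap: 0.8
clock: 9.78
eef_pos: [505.3, -30.8, 199.9]
eef_rot: [-1.573, -0.001, -2.178]
wrist_force: [0.3, -0.1, 0.4]
finger_gap: 59.3
```

```bash
python3 - <<'E'
from h import *
w=cam('wrist');save(w,'w5.png');s=manip.read_state();print(s['eef_pos'],s['eef_rot'],w['origin'],w['orientation'])
for t in('fastener_top','cover_boss','plunger_top'):
  for r in manip.tip_of(t,w)[:2]:print(t,r['xy'],r['score'],atz(w,r['xy'],dict(f=146,c=116,p=124)[t[0]]))
E
```

```text
[505.44442152 -32.25923893 200.02011288] [-1.57223942e+00 -9.38136914e-04 -2.17853213e+00] [553.00470458  36.76052332 381.21751503] [ 2.85480759e+00  2.67999579e-03 -6.07564586e-01]
fastener_top [255.8, 188.1] 0.86 [507.97550617   5.49561176 146.        ]
fastener_top [318.6, 284.5] 0.23 [502.63158637 -89.38152829 146.        ]
cover_boss [314.6, 285.1] 0.69 [ 492.81332179 -103.81870383  116.        ]
```

View pics/w5.png

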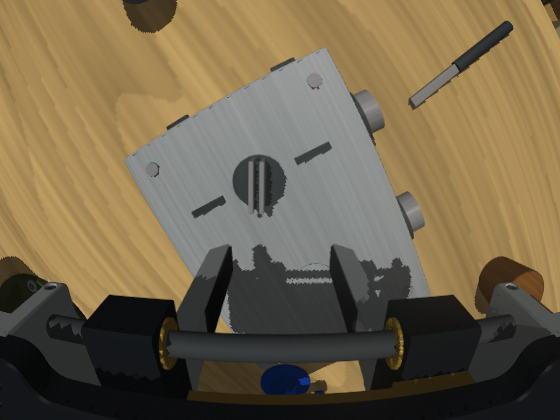

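View pics/v4.png

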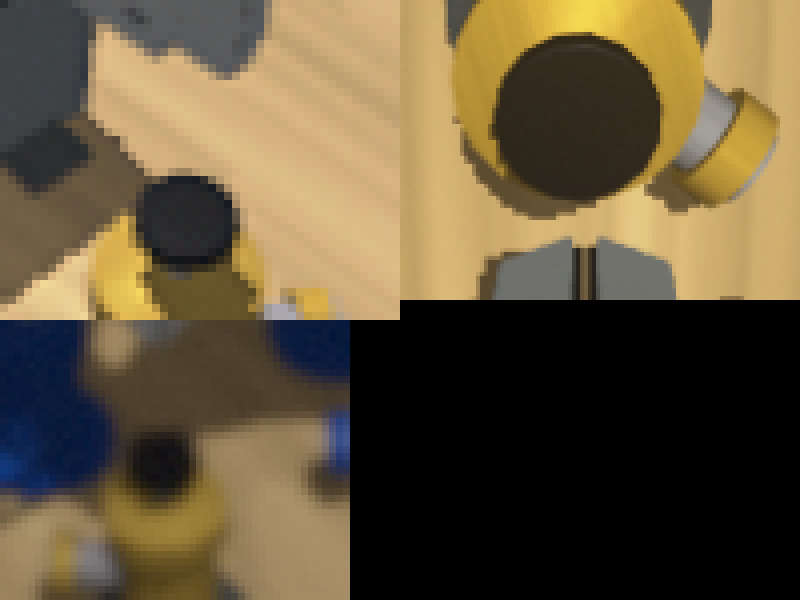

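The plunger is back up, and the wing in the wrist view at (258,188) is square to the jaws. Moving over it.

```bash
python3 -m jog '[-10,0,-6,0,0,0, -25,0,-14,0,0,0, -33,0,-19,0,0,0, -33,10,-19,0,0,0, -33,25,-19,0,0,0, -33,40,-19,0,0,0, -33,45,-19,0,0,0, -33,45,-19,0,0,0, -33,45,-19,0,0,0]' 60 10
python3 - <<'E'
from h import *
w=cam('wrist');b=cam('side');a=cam('scene')
f=lambda c,x,y,W,H,k:cv2.resize(c['img'][y:y+H,x:x+W],None,fx=k,fy=k,interpolation=cv2.INTER_CUBIC)
m=np.zeros((600,800,3),np.uint8)
m[:300,:400]=f(w,180,150,200,150,2);m[:300,400:]=f(b,225,170,80,60,5);m[300:,:400]=f(a,270,160,80,60,5)
cv2.imwrite('pics/g1.png',m[:,:,::-1]);print(manip.read_state()['eef_pos'])
for r in manip.tip_of('fastener_top',w)[:2]:print(r['xy'],r['score'],atz(w,r['xy'],146))
E
```

```text
clock: 10.73
eef_pos: [509.4, 4.6, 156.2]
eef_rot: [-1.571, -0.0, -2.182]
wrist_force: [-0.6, -0.2, 0.3]
finger_gap: 60.0
[509.6929514    4.77374561 156.77401592]
[281.1, 252.7] 0.65 [508.85541891   3.30010277 146.        ]
```

View pics/g1.png

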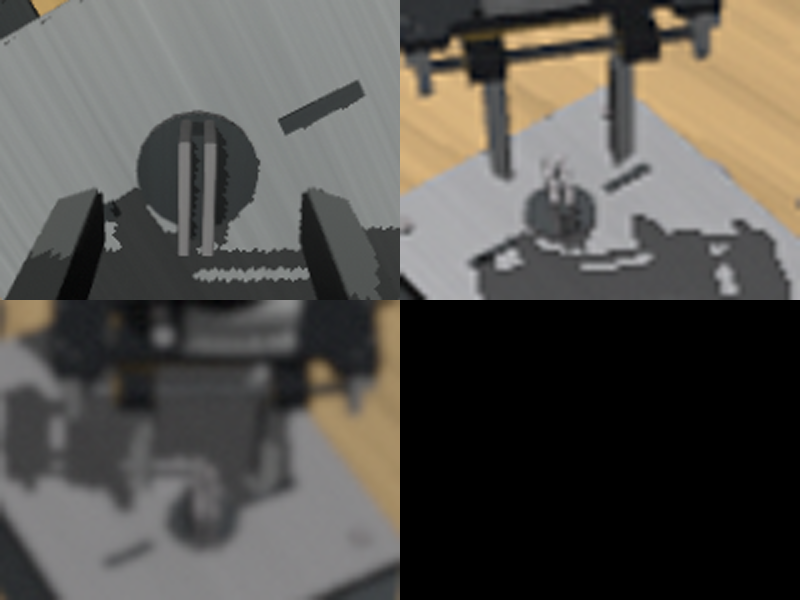

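```bash
python3 -m jog '[-1,8,0,0,0,0, -1,18,0,0,0,0, -1,26,0,0,0,0, -1,29,0,0,0,0, -1,31,0,0,0,0, -1,31,0,0,0,0]' 60 10
python3 - <<'E'
from h import *
w=cam('wrist');b=cam('side');a=cam('scene')
f=lambda c,x,y,W,H,k:cv2.resize(c['img'][y:y+H,x:x+W],None,fx=k,fy=k,interpolation=cv2.INTER_CUBIC)
m=np.zeros((600,800,3),np.uint8)
m[:300,:400]=f(w,180,150,200,150,2);m[:300,400:]=f(b,225,170,80,60,5);m[300:,:400]=f(a,270,160,80,60,5)
cv2.imwrite('pics/g2.png',m[:,:,::-1]);print(manip.read_state()['eef_pos'])
E
```

```text
clock: 11.43
eef_pos: [509.7, 5.8, 124.5]
eef_rot: [-1.572, -0.0, -2.182]
wrist_force: [-0.4, 0.6, -0.1]
finger_gap: 59.7
[510.1045226    5.73453814 125.32741851]
```

View pics/g2.png

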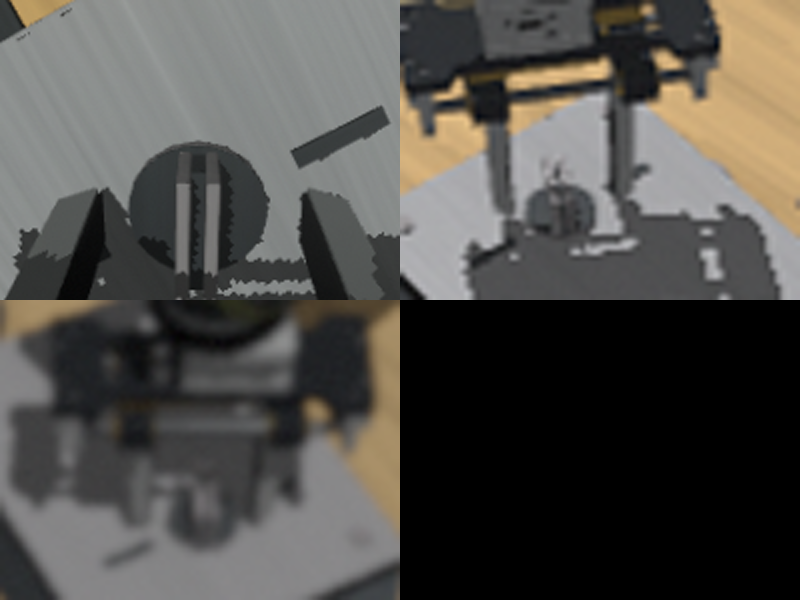

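```bash
python3 -m jog '[0,0,0,0,0,0, 0,0,0,0,0,0, 0,0,0,0,0,0, 0,0,0,0,0,0, 0,0,0,0,0,0, 0,0,0,0,0,0, 0,0,0,0,0,0, 0,0,0,0,0,0]' 0 15
python3 - <<'E'
from h import *
w=cam('wrist')
cv2.imwrite('pics/g3.png',cv2.resize(w['img'][130:310,180:380],None,fx=3,fy=3)[:,:,::-1]);print(manip.read_state())
E
```

```text
clock: 12.25
eef_pos: [508.6, 6.5, 124.6]
eef_rot: [-1.575, -0.001, -2.182]
wrist_force: [-2.2, 4.6, 2.7]
finger_gap: 11.6
{'clock': 12.3, 'joints': array([-5.99226263e-02,  2.93385013e-01,  1.72515754e+00,  1.42217190e-03,
        1.12642971e+00,  5.50358778e-01]), 'qd': array([ 1.39429541e-03, -7.77027544e-04,  6.96548425e-04, -3.57172668e-03,
        1.87856698e-03,  3.72110660e-05]), 'effort': array([ -2.99289756, -48.58682156, -35.34799218,  -1.11956052,
        -2.3526708 ,  -0.06350683]), 'eef_pos': array([508.73965285,   6.49418819, 124.63418354]), 'eef_rot': array([-1.57434770e+00, -6.75035771e-04, -2.18169007e+00]), 'wrist_force': array([-10.04333291,   6.15156064,   2.28815516]), 'moment': array([ 1.13025424,  1.92884469, -0.05341422]), 'finger_gap': 12.04379521858727}
```

View pics/g3.png

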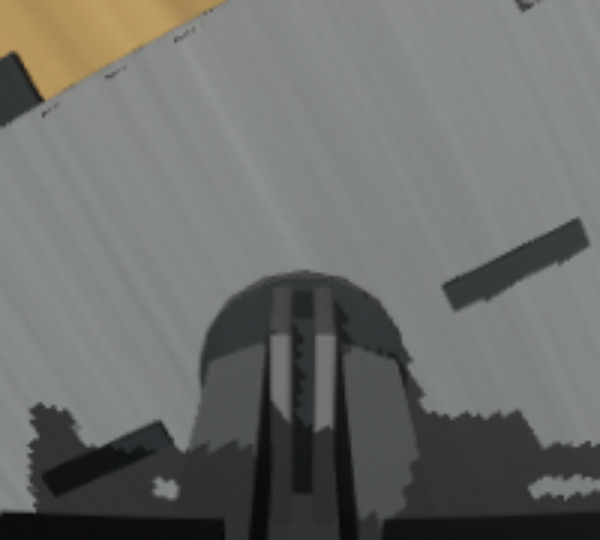

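```bash
python3 -m jog '[0,0,-1.5,0,0,0, 0,0,-1.5,0,5,0, 0,0,-1.5,0,10,0, 0,0,-1.5,0,15,0, 0,0,-1.5,0,20,0, 0,0,-1.5,0,25,0, 0,0,-1.5,0,30,0, 0,0,-1.5,0,30,0]'; python3 -m jog '[0,0,0,0,5,0, 0,0,0,0,10,0, 0,0,0,0,15,0, 0,0,0,0,20,0, 0,0,0,0,25,0, 0,0,0,0,30,0, 0,0,0,0,32.5,0, 0,0,0,0,32.5,0, 0,0,0,0,32.5,0]'
python3 - <<'E'
from h import *
w=cam('wrist')
cv2.imwrite('pics/g4.png',cv2.resize(w['img'][130:310,180:380],None,fx=3,fy=3)[:,:,::-1])
E
```

```text
clock: 12.97
eef_pos: [508.9, 6.3, 125.1]
eef_rot: [-1.57, 0.0, -2.709]
wrist_force: [1.4, -3.1, -0.3]
finger_gap: 12.0
clock: 13.72
eef_pos: [508.9, 5.8, 125.1]
eef_rot: [-1.569, 0.001, 3.013]
wrist_force: [1.7, -6.8, -1.8]
finger_gap: 11.8
```

View pics/g4.png

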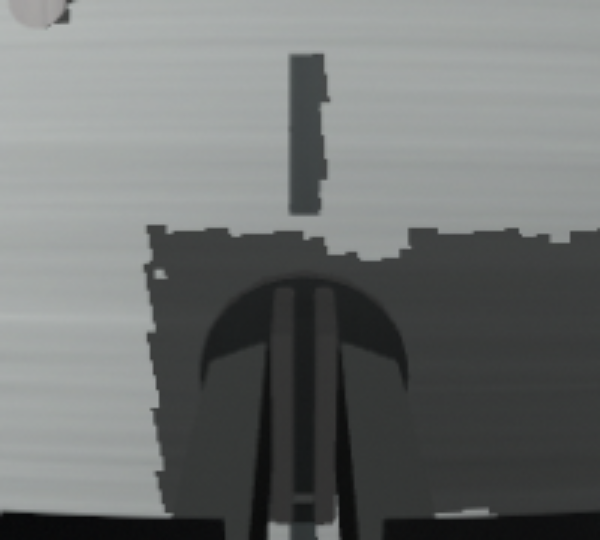

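The slot and the rib at (281,175) line up. Now I release, rise and check.

```bash
python3 -m jog '[0,0,0,0,0,0, 0,0,0,0,0,0, 0,0,0,0,0,0, 0,0,0,0,0,0, 0,0,0,0,0,0, 0,-15,0,0,0,0, 0,-35,0,0,0,0, 0,-60,0,0,0,0, 0,-70,0,0,0,0, 0,-70,0,0,0,0]' 50 15
python3 - <<'E'
from h import *
w=cam('wrist');save(w,'g5.png');s=manip.read_state();print(s['eef_pos'],s['eef_rot'])
for t in('fastener_top','cover_boss'):
  for r in manip.tip_of(t,w)[:2]:print(t,r['xy'],r['score'],atz(w,r['xy'],dict(f=146,c=116,p=124)[t[0]]))
E
```

```text
clock: 14.6
eef_pos: [509.6, 6.6, 197.1]
eef_rot: [-1.571, 0.004, 3.011]
wrist_force: [0.4, -0.3, -0.3]
finger_gap: 50.6
[508.95191779   6.64357319 195.25791205] [-1.57097041e+00  1.50751353e-03  3.01094574e+00]
fastener_top [283.4, 233.8] 0.63 [505.98141041   5.18362519 146.        ]
```

View pics/g5.png

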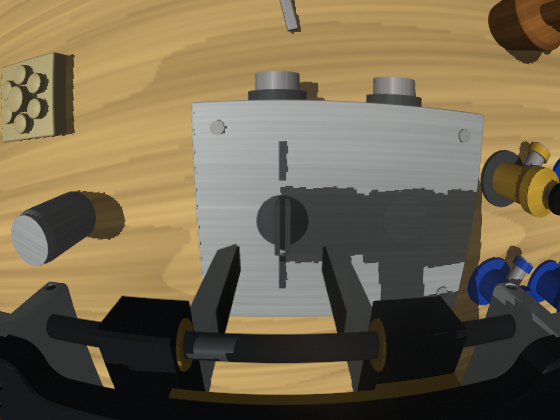

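```bash
python3 -m jog '[0,0,15,0,0,0, 0,0,45,0,0,0, 0,0,80,0,0,0, 0,0,105,0,0,0, 0,0,109,0,0,0, 0,10,109,0,0,0, 0,30,109,0,0,0, 0,50,109,0,0,0, 0,55,109,0,0,0, 0,55,109,0,0,0]' 0 20;  python3 -m jog '[0,0,0,0,0,0, 0,0,0,0,0,0, 0,5,0,0,0,0, 0,10,0,0,0,0, 0,15,0,0,0,0, 0,18,0,0,0,0, 0,20,0,0,0,0, 0,20,0,0,0,0]' 0 20
python3 - <<'E'
from h import *
w=cam('wrist');save(w,'g6.png');s=manip.read_state();print(s['eef_pos'],s['eef_rot'],s['wrist_force'])
E
```

```text
clock: 15.58
eef_pos: [493.6, -100.2, 138.0]
eef_rot: [-1.571, -0.004, 3.012]
wrist_force: [0.4, 0.3, -0.0]
finger_gap: 0.3
clock: 16.25
eef_pos: [494.3, -101.4, 119.5]
eef_rot: [-1.571, -0.001, 3.011]
wrist_force: [-0.2, -0.0, 0.3]
finger_gap: 0.6
[ 494.41777375 -101.46664021  119.88508343] [-1.57085216e+00 -3.23089099e-04  3.01061376e+00] [-0.68170129 -0.44873302 -0.05092994]
```

View pics/g6.png

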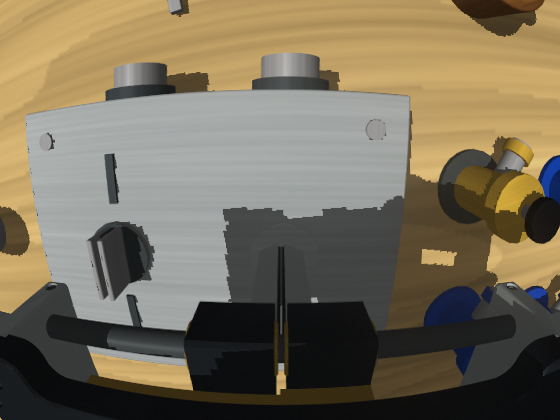

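```bash
python3 -m jog '[0,2,0,0,0,0, 0,4,0,0,0,0, 0,6,0,0,0,0, 0,7,0,0,0,0, 0,7,0,0,0,0]'; python3 -m jog '[0,2,0,0,0,0, 0,4,0,0,0,0, 0,5,0,0,0,0, 0,6,0,0,0,0, 0,6,0,0,0,0, 0,6,0,0,0,0]'
```

```text
clock: 16.72
eef_pos: [494.6, -101.5, 113.1]
eef_rot: [-1.571, 0.0, 3.011]
wrist_force: [-1.2, -0.3, 4.0]
finger_gap: 0.3
clock: 17.22
eef_pos: [494.6, -101.5, 107.6]
eef_rot: [-1.571, 0.0, 3.011]
wrist_force: [-2.6, 0.8, 7.8]
finger_gap: 0.5
```

```bash
python3 -m jog '[0,1,0,0,0,0, 0,2,0,0,0,0, 0,3,0,0,0,0, 0,3,0,0,0,0, 0,3,0,0,0,0, 0,3,0,0,0,0]'
```

```text
clock: 17.72
eef_pos: [494.8, -101.6, 106.6]
eef_rot: [-1.57, 0.002, 3.011]
wrist_force: [-13.8, 3.5, 31.9]
finger_gap: 0.7
```

```bash
python3 -m jog '[0,-0.8,0,0,0,0, 0,-0.8,0,0,0,0, 0,-0.8,0,0,0,0, 0,-0.8,0,0,0,0, 0,-0.8,0,0,0,0, 0,-0.8,0,0,0,0]'
python3 - <<'E'
from h import *
w=cam('wrist');b=cam('side')
f=lambda c,x,y,W,H,k:cv2.resize(c['img'][y:y+H,x:x+W],None,fx=k,fy=k,interpolation=cv2.INTER_CUBIC)
m=np.zeros((600,800,3),np.uint8)
m[:300,:560]=f(w,0,120,560,300,1);m[300:,:600]=f(b,210,180,150,75,4)
cv2.imwrite('pics/g7.png',m[:,:,::-1]);s=manip.read_state();print(s['eef_pos'],s['wrist_force'])
E
```

```text
clock: 18.22
eef_pos: [494.7, -101.5, 106.7]
eef_rot: [-1.571, 0.001, 3.011]
wrist_force: [-9.2, 2.4, 23.1]
finger_gap: 0.3
[ 494.71867135 -101.51651957  106.64679158] [-10.25216185   2.11736448  23.34971122]
```

View pics/g7.png

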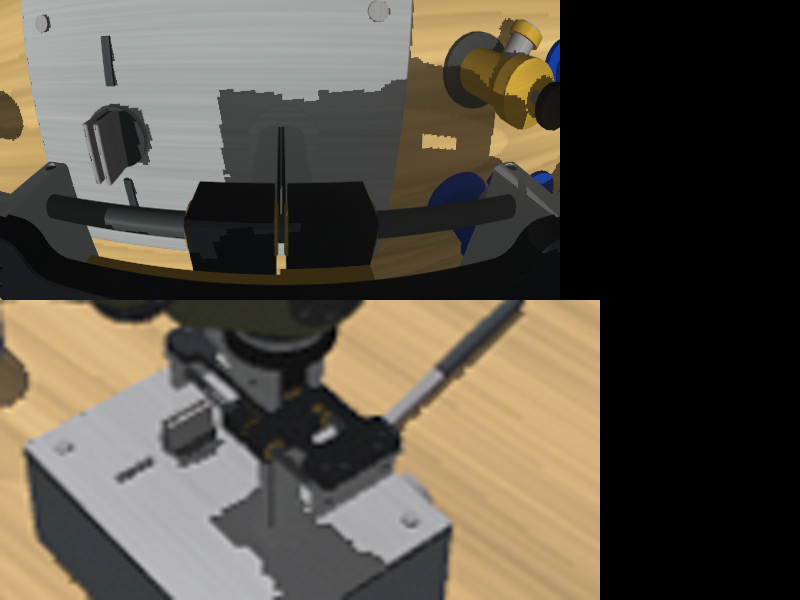

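The cover is flush: the gap under it is gone, it travelled the full 8 mm from contact, and it is on a hard stop at 23 N. The slot is parallel to the ribs and the plunger is up. Handing in.

```bash
python3 - <<'E'
from h import *
print(manip.sign_off());s=manip.read_state();print(s['clock'],s['eef_pos'],s['wrist_force'])
E
```

```text
the job is handed in; nothing more can be done
None
the job is handed in; nothing more can be done
```

I completed all three steps and handed the job in at about 18.3 s, with the closed fingers still pressing the cover down on its boss. The hand-in gives no verdict.

- **Bleed valve:** I pressed the brass valve's plunger (not the blue look-alikes) about 10 mm to its stop, with 19 N at the stop. Pictures afterwards show it back up.
- **Fastener:** I gripped the wing and turned it about 62.5° clockwise. The wing ended at about -0.13 rad against -0.13 rad for the ribs, and the release picture shows slot and ribs in line.
- **Cover:** I pressed it through its full 8 mm to a hard stop, then eased the push from 32 N to a steady 23 N. The last pictures show the cover with no gap to its frame, the slot still in line and the plunger up.
- **Bystanders:** I did not measure the tin, mallet, rosette and chisel at the end. Nothing came near them on the way.

**Disagreement:** The fingertips touched things about 22 mm higher than the stated tip offset would put them. On the plunger I stepped down until I felt contact, then used that height for the rest. The cover's contact and stop heights agreed with it.

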